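# Take the test gauge off the bench air coupling

## Robot

A 6-joint arm with a two-finger parallel gripper is mounted at the origin on the work surface. World frame = base frame: x ahead of the robot, y to its left, z up, the work surface at z = 0. Lengths are in m, angles in rad, forces in N, time in s.
With the tool pointing down it reaches from about 0.375 to 0.975 m from the base axis. Payload 3.8 kg.
Tool frame: the origin (TCP) lies on the centre line of the jaws, within the pads' length; the fingertips stand 25 mm ahead of it and the grasp point (between the pads) lies 6 mm ahead of it; z points along the fingers, y is the direction in which the jaws open and shut (so a half turn about z gives the same grasp; the last joint's range is limited). The gripper opens to 85 mm and grips with 20 to 120 N. Pads are 22 mm wide; open, the fingers measure 114 mm over their backs; the gripper's body (76 mm by 85 mm) begins 54 mm behind the grasp point. The pads swing forward as they close: fully open they stand 13 mm farther back than shut.
Start: joints at [1.225, 0.264, 1.604, -0, 1.274, -0.037], TCP at [0.205, 0.643, 0.256] pointing down, gripper open.
Joint ranges: [-2.63, 2.63], [-0.94, 2.18], [0.31, 2.57], [-1.31, 4.45], [0, 2.66], [-2.55, 2.55]. Speed limits (rad/s): [2.57, 2.57, 3.14, 3.14, 3.14, 3.14].

## Interface

Orientations are given as a rotation vector (axis times angle).
In Python, from workcell import bot gives the robot as it stands.
- The arm moves only by the tool servo_tool, never from a script. Its argument "moves" is a list of rows, each a list of 3 entries, a list of its own where there are three numbers: the closure in counts, from 0 (fully open) to 255 (shut), then the shift along the tool's x, y, z in m, then the turn about the tool's z in rad. A call has exactly 8 rows; each row shifts and turns the pose as measured when the row begins, along the tool's axes as they then stand; what a row does not reach is not made up. A row lasts 1/12 s, in which the tool goes at most 41.7 mm and 7.16 degrees, less where a joint would pass 70% of its speed; a pose out of reach is approached as far as the arm can. A call is refused whole if a number of a shift passes 0.0417 or a number of a turn 0.125, either way. A call with a gripper value outside its range is refused whole. The fingers move at their own pace and stop on an object; "newtons" is the grip in N (left out, the last holds). Time passes only in rows, so rows that do not move let the fingers close, or fill a call up. It gives the time, the measured TCP pose, the force and the opening at its end, in the units of the state.
- bot.read_state(): the state, without advancing time (a new reading comes with each control period).
- bot.read_camera(name): name is "scene" or "side" or "wrist"; returns a dict with "pixels" (384x512x3 uint8, red, green, blue), "depth" (384x512 float32, m along the optical axis (not along the pixel's ray), 0 where there is no reading), "intrinsics" (3x3 intrinsics, pixels), "dist" ([k1, k2, p1, p2, k3] as OpenCV has them; the pictures are not rectified), "R" (3x3) and "t" (3): a world point X has camera coordinates R X + t. Camera axes: x right, y down, z forward; pixel columns grow to the right and rows downward; lengths in m; the calibration is good to about 2 mm. A picture is of the moment at which its call begins.
- bot.finish_job(): hands the job in, once; it reports no verdict.
The state is a dict: "time": time; "q": joint angles; "joint_vel": joint speeds; "joint_torque": joint torques, N m; "tool_pos": TCP position; "tcp_rot": TCP orientation; "wrist_force": force on the tool from outside, world axes, zero at the start; "torque": the same for the moment, N m; "width": opening from 0.0 (shut) to 1.0 (fully open).
Only numpy, scipy, OpenCV 4.12 (cv2) and the standard library are available. Lean on these libraries where they do the work, as an engineer would, in place of code of your own. Each camera call takes 0.05 s, during which the arm holds its last target.

## Task

The pressure check is finished: take the test gauge off its quick coupling at the bench air station. Turn the coupling's locking sleeve until its notch faces the pin on top, draw the sleeve right back until the gauge pops loose, then pull the gauge straight out so that the sleeve snaps fully forward. Lay the gauge down gently (do not drop it) inside the rubber-lined tray, and leave everything else on the bench where it is.

Things in the scene. Friction and masses are not known exactly. Their poses are not given: they have to be found in the camera images.
- station: bench air station, fixed: base plate, aluminium manifold bar (45 x 45 mm) with two equal level quick couplings 120 mm apart, filter-regulator with black knob. The gauge is in the coupling next to the regulator; the other, on the station's +y side, holds a blanking plug and stays. Origin: on the bench, straight below the mouth of the gauge's coupling; x: along the axis into the coupling; z up
- mouth (a point): centre of the mouth of the gauge's coupling, on its level axis, 100 mm above the bench. Behind it (station +x): sleeve 0 to 42 mm, bare neck 25 mm across to 57 mm, brass hexagon 30 mm across to 71 mm, then the manifold from 73 mm, its top 123 mm above the bench
- knob_top (a point): top of the regulator's black knob (40 mm across), 166 mm above the bench, 96 mm behind and 86 mm to the -y side of the mouth; not to be used, an obstacle beside the coupling
- sleeve_grip (a point): point on the axis 16 mm behind the mouth (fixed to the station), inside the grooved front part of the coupling's steel sleeve. The sleeve is a round collar 36 mm across, 42 mm long. It slides back along station +x against a spring, and turns about the axis with light friction (0.04 N m), staying where it is left
- pin (a point): top of the locking pin, steel, 4 mm thick, standing up from the top of the neck, 1.5 mm behind the sleeve's rear rim. The rim has one notch, 11 mm wide, 13 mm deep. Unless it faces the pin (within 0.17 rad) the rim strikes the pin after 1.5 mm. At first the notch is 0.3 to 0.9 rad from the top, towards the station's -y side; this angle is not measured: see it or feel for it
- sleeve (a joint): how far the sleeve is drawn back, m: 0 forward, 0.012 at its stop; spring 5 N at 0, 12 N at the stop. Beyond 0.0075 it frees the plug: a spring pushes the gauge out 8 mm, where it stays in the mouth (its outer end may sag a few mm) and keeps the sleeve back at about 0.006 when let go. Let go sooner, it locks again. Once the gauge is 15 mm or more out, the sleeve snaps forward
- gauge: test gauge, 170 g, 116 mm long: dark round dial case 50 mm across, brass hexagon body 27 mm across flats (two flats upright), steel plug 16 mm across. Origin: on its axis, middle of the hexagon, the place to grip; +x along the axis to the plug. Hexagon x -23 to 23 mm, plug to 59, dial case -27 to -57. At the start: in the coupling, 28 mm of plug inside, origin 31 mm before the mouth
- plug_tip (a point): end of the gauge's plug, on its axis
- dial_face (a point): middle of the gauge's dial face, the other end of its axis
- tray: open plywood tray with a black rubber mat, fixed, 210 x 140 mm outside, walls 6 mm thick and 34 mm high, mat 7 mm above the bench; origin: centre of its underside; x along its long side. It stands left or right, before the station; on the other side is a closed grey screw case of about that size, 47 mm high
- wrench: bystander: a combination wrench, steel, 170 mm long, lying; origin at the middle of its underside
- star: bystander: an eight-pointed plywood star, 120 mm across, 8 mm thick, lying; origin at the middle of its underside
- fir_tree: bystander: a standing plywood fir tree, 150 mm tall; origin at the middle of its underside
- sanding_block: bystander: a cork sanding block, 110 x 62 x 36 mm; origin at the middle of its underside
- glue: bystander: a white glue bottle, 160 mm tall; origin at the middle of its underside
- tape: bystander: a roll of masking tape, 96 mm across, 25 mm high, lying; origin at the middle of its underside
Mind the look-alikes: they are no part of the job. What is shaped like the gauge but pink or turquoise is not meant.

How it is judged:
On the way, in this order (a step that is already met when the one before it is completed fails the run):
1. the sleeve is drawn back and the gauge has popped loose, still in the mouth (value of joint sleeve above 0.004 m and x of gauge in the frame of station between -0.046 and -0.036 m), for 0.1 s.
2. the gauge is out of the coupling and the sleeve has snapped forward (value of joint sleeve below 0.002 m and x of plug_tip in the frame of station below -0.005 m), for 0.1 s.
At the end, for the whole second after the job is handed in: The gauge lies at rest in the tray, let go: its plug tip and the middle of its dial face are both between the tray's walls (within 100 mm of its centre along x, 66 mm along y) and under 45 mm above its underside; the coupling's sleeve is fully forward (within 2 mm) (x of plug_tip in the frame of tray between -0.1 and 0.1 m and y of plug_tip in the frame of tray between -0.066 and 0.066 m and z of each of plug_tip, dial_face in the frame of tray below 0.045 m and x of dial_face in the frame of tray between -0.1 and 0.1 m and y of dial_face in the frame of tray between -0.066 and 0.066 m and value of joint sleeve below 0.002 m and linear speed of gauge below 0.02 m/s and angular speed of gauge below 0.2 rad/s); the robot touches nothing.
It fails at once if the gauge is dropped (falls free at more than 0.6 m/s) (linear speed of gauge above 0.6 m/s and contact force between the fingers and gauge below 0.5 N and x of plug_tip in the frame of station below 0 m).
It fails at once if a bystander is disturbed (moved more than 30 mm) (distance of any of wrench, star, fir_tree, sanding_block, glue, tape from where it was at the start of the episode above 0.03 m).
It also fails if it takes over 54 s, if anything falls off the work surface, if the arm or the gripper's body presses on something with over 40 N, if the wrist force passes 120 N, or if a joint passes its speed limit or range.

## Working session

There is one attempt and no reset: what is moved stays moved. The work goes in short steps, Python scripts to look and compute and a tool call to move; the robot and the scene stay as the last step left them, time stands still between calls to the robot, and variables do not carry over. Pictures are saved under pics/ and viewed, and the job is handed in when it is done.

Besides the shell and the picture viewer there is one more tool, called after "Emit:" by a JSON object that holds its "api" and its "payload", one argument or row to a line. servo_tool: Moves the arm, as the interface text tells. Its arguments: {"type":"object","properties":{"moves":{"type":"array","items":{"type":"array"}},"newtons":{"type":"number"}},"required":["moves"]}

```bash
ls; mkdir -p pics; python3 - <<'E'
from workcell import bot
import cv2,numpy as np
print(bot.read_state())
for n in ["scene","side","wrist"]:
    c=bot.read_camera(n); np.savez(f"{n}0.npz",**c)
    cv2.imwrite(f"pics/{n}0.png",c["pixels"][:,:,::-1])
    print(n,c["intrinsics"].round(1).tolist(),c["dist"],c["R"].round(3).tolist(),c["t"].round(3), (-c["R"].T@c["t"]).round(3))
E
```

```text
pics
{'time': 0.0, 'q': array([ 1.22509370e+00,  2.64752661e-01,  1.60539804e+00,  1.51714234e-07,
        1.27372024e+00, -3.68426674e-02]), 'joint_vel': array([ 4.76278082e-05,  3.91171704e-04,  6.52704441e-04, -1.53456330e-03,
        3.10692801e-03, -8.92888631e-04]), 'joint_torque': array([ 7.05677776e-04, -5.15099180e+01, -3.67325056e+01,  3.45744331e-05,
        1.29142069e-02,  2.42565648e-07]), 'tool_pos': array([0.20491132, 0.64241788, 0.25494933]), 'tcp_rot': array([-0.48316312, -3.10377566,  0.00351293]), 'wrist_force': array([ 0.60586521, -0.36703663,  0.256417  ]), 'torque': array([ 0.02011118,  0.00331738, -0.04295633]), 'width': 1.0012842085702467}
scene [[357.2, 0.0, 251.5], [0.0, 357.2, 189.3], [0.0, 0.0, 1.0]] [0.03272782 0.         0.         0.         0.        ] [[0.573, 0.819, 0.006], [0.62, -0.429, -0.657], [-0.536, 0.38, -0.754]] [-0.255 -0.21   1.395] [ 1.024 -0.412  0.915]
side [[456.7, 0.0, 253.7], [0.0, 456.7, 198.0], [0.0, 0.0, 1.0]] [-0.04097351  0.          0.          0.          0.        ] [[-0.993, -0.118, -0.019], [-0.065, 0.661, -0.747], [0.101, -0.741, -0.664]] [0.477 0.128 1.696] [0.311 1.228 1.231]
wrist [[295.6, 0.0, 255.7], [0.0, 295.6, 189.5], [0.0, 0.0, 1.0]] [0.01828912 0.         0.         0.         0.        ] [[0.305, 0.952, -0.002], [0.909, -0.29, 0.3], [0.285, -0.094, -0.954]] [-0.673 -0.037  0.381] [0.13  0.666 0.373]
```

View pics/scene0.png

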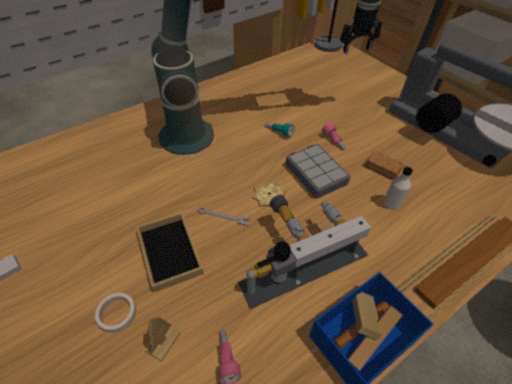

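View pics/side0.png

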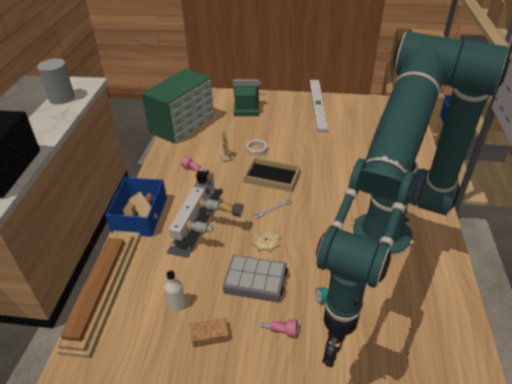

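View pics/wrist0.png

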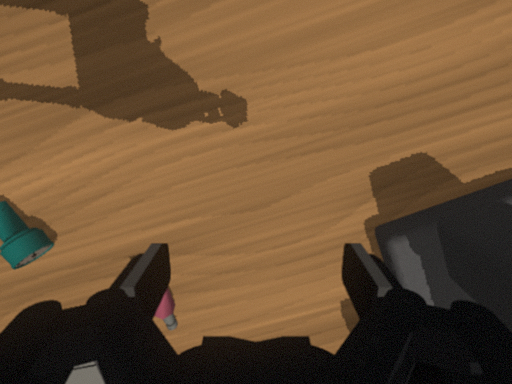

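The scene view shows the station bar at about (320,247), the gauge with the dark dial sitting in the coupling at (285,215), the tray at (168,250), the wrench at (222,215) and the star at (268,195). Next I'll measure them.

```bash
cat > h.py <<'E'
import numpy as np,cv2
from scipy.spatial.transform import Rotation as Ro
def load(n): return dict(np.load(n))
def cloud(c):
    h,w=c["depth"].shape
    u,v=np.meshgrid(np.arange(w),np.arange(h))
    p=np.stack([u,v],-1).reshape(-1,1,2).astype(np.float64)
    n=cv2.undistortPoints(p,c["intrinsics"],c["dist"]).reshape(h,w,2)
    d=c["depth"][...,None]
    X=np.concatenate([n*d,d],-1)
    W=(X-c["t"])@c["R"]
    W[c["depth"]<=0]=np.nan
    return W
def proj(c,P):
    return cv2.projectPoints(np.atleast_2d(P).astype(float),cv2.Rodrigues(c["R"])[0],c["t"],c["intrinsics"],c["dist"])[0].reshape(-1,2)
def ray(c,uv,z):
    n=cv2.undistortPoints(np.array(uv,float).reshape(-1,1,2),c["intrinsics"],c["dist"]).reshape(-1,2)
    d=np.c_[n,np.ones(len(n))]@c["R"]; o=-c["R"].T@c["t"]
    return o+d*((z-o[2])/d[:,2])[:,None]
def crop(c,x0,y0,x1,y1,s,f):
    im=c["pixels"][y0:y1,x0:x1,::-1]
    cv2.imwrite(f,cv2.resize(im,None,fx=s,fy=s,interpolation=cv2.INTER_CUBIC))
E
python3 - <<'E'
from h import *
c=load("scene0.npz");crop(c,190,170,390,310,4,"pics/sc1.png")
W=cloud(c)
hsv=cv2.cvtColor(c["pixels"],cv2.COLOR_RGB2HSV)
for z0,z1 in [(.118,.13)]:
    m=(W[...,2]>z0)&(W[...,2]<z1)
    m[:,:230]=0;m[:,380:]=0;m[:200]=0;m[300:]=0
    P=W[m];print(len(P),np.median(P,0)); r=cv2.minAreaRect((P[:,:2]*1000).astype(np.float32));print(r, cv2.boxPoints(r))
s=load("side0.npz");W=cloud(s);crop(s,150,160,300,260,5,"pics/si1.png")
m=(W[...,2]>.118)&(W[...,2]<.13);m[:,:160]=0;m[:,260:]=0;m[:160]=0;m[260:]=0
P=W[m];print(len(P)); r=cv2.minAreaRect((P[:,:2]*1000).astype(np.float32));print(r, cv2.boxPoints(r))
# tray
for n,(x0,y0,x1,y1) in [("scene",(125,205,215,300)),("side",(235,150,310,195))]:
    c=load(n+"0.npz");W=cloud(c);m=np.zeros(W.shape[:2],bool);m[y0:y1,x0:x1]=1
    m&=(W[...,2]>.028)&(W[...,2]<.045)
    P=W[m];r=cv2.minAreaRect((P[:,:2]*1000).astype(np.float32));print(n,len(P),r)
E
```

```text
1534 [0.70908201 0.03683433 0.12149154]
((630.9903564453125, 29.19964599609375), (328.4615173339844, 198.09942626953125), 81.21315002441406) [[ 508.0154   -117.972885]
 [ 703.78986  -148.23436 ]
 [ 753.96533   176.37218 ]
 [ 558.19086   206.63365 ]]
697
((690.9403076171875, 44.89018249511719), (271.853271484375, 239.03561401367188), 43.54571533203125) [[ 510.0775     37.875305]
 [ 674.7571   -135.38367 ]
 [ 871.8031     51.90506 ]
 [ 707.12354   225.16403 ]]
scene 549 ((436.76666259765625, -287.9694519042969), (138.94033813476562, 214.81211853027344), 78.12076568603516)
side 235 ((439.207763671875, -312.5981140136719), (207.90232849121094, 222.84764099121094), 78.85633087158203)
```

View pics/sc1.png

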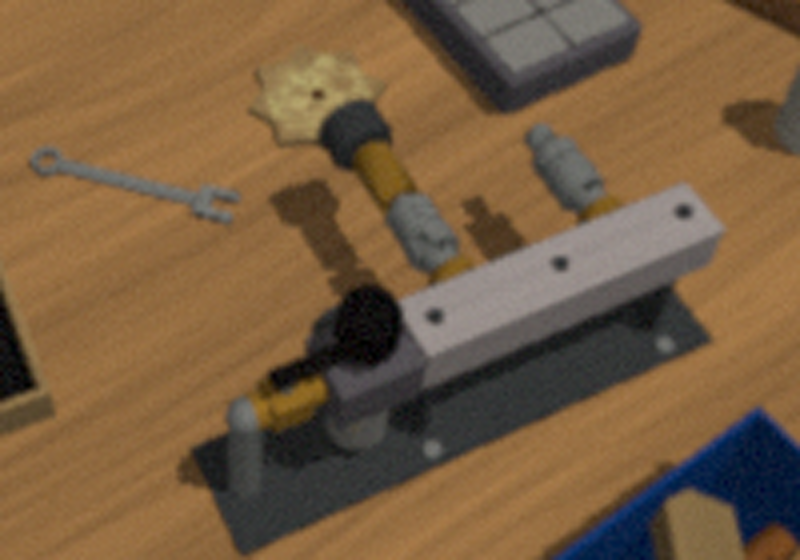

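View pics/si1.png

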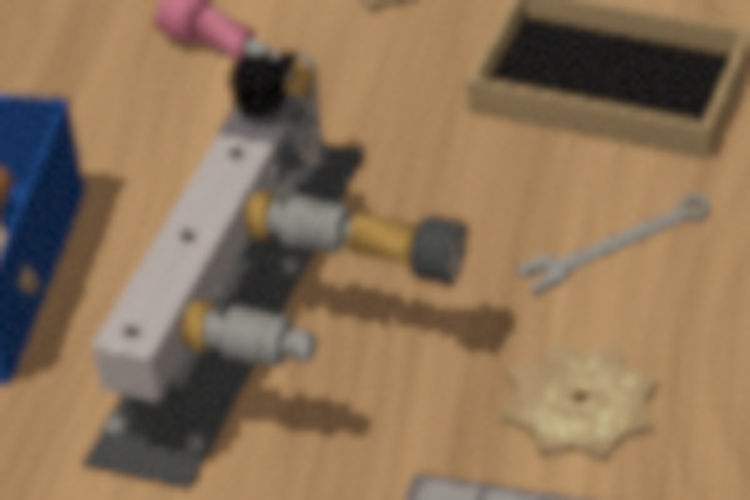

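```bash
python3 - <<'E'
from h import *
c=load("scene0.npz")
s=load("side0.npz")
f=lambda L,x,y,k:[(a/k+x-.375,b/k+y-.375) for a,b in L]
A=ray(c,f([(434,316),(560,263),(684,211)],190,170,4),.123)
B=ray(s,f([(236,153),(187,236),(131,330)],150,160,5),.123)
print(A.round(4),B.round(4))
for S in (A,B):
    d=S[2]-S[0];print("ax dir",np.degrees(np.arctan2(d[1],d[0])),np.linalg.norm(d))
d=(A[2]-A[0])+(B[2]-B[0]);d/=np.linalg.norm(d);ydir=d[:2]; xdir=np.array([ydir[1],-ydir[0]])
print("xdir",xdir,"yaw",np.arctan2(xdir[1],xdir[0]))
for n,cc,(x0,y0,x1,y1) in [("scene",c,(265,190,312,245)),("side",s,(195,190,250,225))]:
    W=cloud(cc);m=np.zeros(W.shape[:2],bool);m[y0:y1,x0:x1]=1
    m&=(W[...,2]>.07)&(W[...,2]<.135)
    S=np.stack([W[...,:2]@xdir,W[...,:2]@ydir],-1)
    v,u=np.nonzero(m)
    # ray to z=.1 for each pixel
    P=ray(cc,np.c_[u,v],.1)[:,:2]
    sx=P@xdir;sy=P@ydir
    for lo in np.arange(sx.min(),sx.max(),.01):
        k=(sx>=lo)&(sx<lo+.01)
        q=sy[k]
        print(n,"%.3f"%lo,k.sum(),q.min().round(4),q.max().round(4),((q.min()+q.max())/2).round(4), W[...,2][v[k],u[k]].max().round(3))
    print("barx",[(T[:,:2]@xdir).round(4) for T in (A,B)])
E
```

```text
[[ 0.6947 -0.0301  0.123 ]
 [ 0.7108  0.0645  0.123 ]
 [ 0.7276  0.1629  0.123 ]] [[ 0.6964 -0.0303  0.123 ]
 [ 0.7123  0.0632  0.123 ]
 [ 0.7292  0.1606  0.123 ]]
ax dir 80.32657523683045 0.1957878203793033
ax dir 80.26330567750999 0.19375546202557356
xdir [ 0.98568907 -0.16857358] yaw -0.1693823624990265
scene 0.491 30 0.1082 0.1468 0.1275 0.124
scene 0.501 43 0.0977 0.1477 0.1227 0.123
scene 0.511 49 0.0952 0.1483 0.1218 0.124
scene 0.521 49 0.0961 0.1473 0.1217 0.121
scene 0.531 44 0.0963 0.1436 0.12 0.115
scene 0.541 38 0.0981 0.1382 0.1182 0.116
scene 0.551 32 0.106 0.1389 0.1225 0.114
scene 0.561 33 0.1069 0.138 0.1225 0.114
scene 0.571 33 0.1061 0.1388 0.1225 0.116
scene 0.581 33 0.1062 0.1377 0.122 0.118
scene 0.591 37 0.1047 0.1411 0.1229 0.12
scene 0.601 41 0.1039 0.141 0.1224 0.119
scene 0.611 41 0.104 0.1418 0.1229 0.119
scene 0.621 45 0.1025 0.1424 0.1225 0.119
scene 0.631 41 0.1034 0.1415 0.1224 0.118
scene 0.641 37 0.1026 0.1396 0.1211 0.116
scene 0.651 51 0.0868 0.1486 0.1177 0.124
scene 0.661 54 0.094 0.1469 0.1205 0.125
scene 0.671 22 0.1158 0.1401 0.128 0.124
barx
[... 333 characters left out ...]
.1459 0.1257 0.116
side 0.569 22 0.1074 0.1469 0.1271 0.118
side 0.579 18 0.1052 0.1448 0.125 0.114
side 0.589 24 0.1039 0.1486 0.1263 0.113
side 0.599 27 0.1049 0.2258 0.1653 0.121
side 0.609 33 0.1016 0.2286 0.1651 0.12
side 0.619 34 0.1046 0.2315 0.168 0.121
side 0.629 35 0.1013 0.2343 0.1678 0.121
side 0.639 33 0.0466 0.2353 0.1409 0.124
side 0.649 36 0.0476 0.1541 0.1008 0.118
side 0.659 66 0.0506 0.1877 0.1191 0.116
side 0.669 51 0.0526 0.163 0.1078 0.123
side 0.679 37 0.0556 0.1378 0.0967 0.127
side 0.689 25 0.0587 0.1171 0.0879 0.126
side 0.699 12 0.0607 0.0908 0.0757 0.128
side 0.709 1 0.0637 0.0637 0.0637 0.119
barx [array([0.6898, 0.6898, 0.6897]), array([0.6916, 0.6915, 0.6917])]
```

```bash
cat >> h.py <<'E'
M=np.array([0.6072,0.0209,0.1]);YAW=-0.1693
RS=Ro.from_euler('z',YAW).as_matrix()
def st(p): return RS.T@(np.asarray(p)-[M[0],M[1],0])   # world->station
def wo(p): return RS@np.asarray(p)+[M[0],M[1],0]
def rel(target_station,yawx=np.pi):
    "remaining shift in current tool axes and turn so tool x = station dir yawx"
    from workcell import bot
    s=bot.read_state();R=Ro.from_rotvec(s["tcp_rot"]).as_matrix()
    d=R.T@(wo(target_station)-s["tool_pos"])
    Rd=np.stack([RS@[np.cos(yawx),np.sin(yawx),0],np.zeros(3),[0,0,-1]],1);Rd[:,1]=np.cross(Rd[:,2],Rd[:,0])
    rv=Ro.from_matrix(R.T@Rd).as_rotvec()
    print("t %.2f"%s["time"],"st",st(s["tool_pos"]).round(4),"shift",d.round(4),"turn",rv.round(4),"F_st",(RS.T@s["wrist_force"]).round(1),"w",round(s["width"],3))
    return d,rv
E
python3 - <<'E'
from h import *
rel([.03,0,.2])
E
```

```text
t 0.15 st [-0.5012  0.545   0.2552] shift [-0.6018 -0.4657  0.056 ] turn [-0.0018 -0.0002 -0.1395] F_st [ 0.1  0.2 -0.2] w 1.002
```

Emit:
{"api": "servo_tool", "payload": {
  "moves": [
    [0, [-0.032, -0.0245, 0], 0],
    [0, [-0.032, -0.0245, 0], 0],
    [0, [-0.032, -0.0245, 0], 0],
    [0, [-0.032, -0.0245, 0], 0],
    [0, [-0.032, -0.0245, 0], 0],
    [0, [-0.032, -0.0245, 0], 0],
    [0, [-0.032, -0.0245, 0], 0],
    [0, [-0.032, -0.0245, 0], 0]
  ]
}}

```text
time: 0.82
tool_pos: [0.3893, 0.3748, 0.2501]
tcp_rot: [-0.46, -3.103, 0.006]
wrist_force: [0.9, 0.8, 0.1]
width: 1.0
```

Emit:
{"api": "servo_tool", "payload": {
  "moves": [
    [0, [-0.032, -0.0245, 0], 0],
    [0, [-0.032, -0.0245, 0], 0],
    [0, [-0.032, -0.0245, 0], 0],
    [0, [-0.032, -0.0245, 0], 0],
    [0, [-0.032, -0.0245, 0], 0],
    [0, [-0.032, -0.0245, 0], 0],
    [0, [-0.032, -0.0245, 0], 0],
    [0, [-0.032, -0.0245, 0], 0]
  ]
}}

```text
time: 1.48
tool_pos: [0.5796, 0.1009, 0.2487]
tcp_rot: [-0.459, -3.102, 0.005]
wrist_force: [0.9, 0.6, 0.3]
width: 1.003
```

```bash
python3 - <<'E'
from h import *
rel([.03,0,.2])
E
```

```text
t 1.48 st [-0.0407  0.0742  0.2487] shift [-0.0797 -0.0646  0.0486] turn [-0.004  -0.0051 -0.1248] F_st [0.8 0.8 0.3] w 1.003
```

Emit:
{"api": "servo_tool", "payload": {
  "moves": [
    [0, [-0.02, -0.016, 0.012], -0.03],
    [0, [-0.02, -0.016, 0.012], -0.03],
    [0, [-0.02, -0.016, 0.012], -0.03],
    [0, [-0.018, -0.013, 0.01], -0.03],
    [0, [-0.004, -0.003, 0.003], -0.005],
    [0, [0, 0, 0], 0],
    [0, [0, 0, 0], 0],
    [0, [0, 0, 0], 0]
  ]
}}

```text
time: 2.15
tool_pos: [0.6484, 0.0055, 0.196]
tcp_rot: [-0.274, -3.123, 0.007]
wrist_force: [-0.3, -0.3, 0.3]
width: 1.002
```

```bash
python3 - <<'E'
from h import *
rel([.03,0,.2])
from workcell import bot
c=bot.read_camera("wrist");np.savez("w1.npz",**c);crop(c,0,0,512,384,1.5,"pics/w1.png")
print(proj(c,[wo([x,0,.118]) for x in (0,.042,.0435)]+[wo([.042,0,.1])]+[wo([-.031-.057,0,.1])]))
E
```

```text
t 2.15 st [ 0.0432 -0.0083  0.196 ] shift [ 0.0133  0.0082 -0.0039] turn [-0.0048 -0.0058 -0.006 ] F_st [-0.2 -0.3  0.3] w 1.002
[[268.86850251 152.34143253]
 [268.49924504 210.87789982]
 [268.48717943 212.8416357 ]
 [267.65004534 202.37721089]
 [268.75176212   9.97119633]]
```

View pics/w1.png

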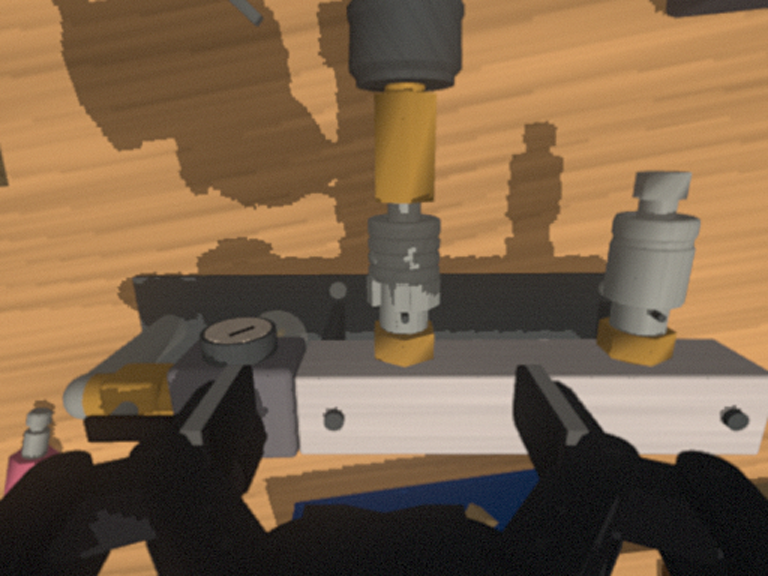

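```bash
python3 - <<'E'
from h import *
c=load("w1.npz")
print((1.5*proj(c,[wo([x,0,z]) for x,z in ((.073,.123),(.118,.123),(.071,.115),(.057,.115),(.042,.118),(0,.118),(-.008,.1135),(-.054,.1135),(-.058,.125))]+[wo([.0955,.06,.123]),wo([.0,.12,.118])])).round(1))
W=cloud(c)
for v in (220,240,260,280,300,320,350,390,430):
    print(v,st(W[int(v/1.5),int(405/1.5)]).round(4))
crop(c,225,125,315,245,6,"pics/w1c.png")
rel([0,0,0])
E
```

```text
[[402.8 379.9]
 [402.3 458.3]
 [402.2 368.3]
 [402.4 342.6]
 [402.7 316.3]
 [403.3 228.5]
 [403.  209.2]
 [403.8  98.7]
 [405.   84.5]
 [523.3 420.1]
 [675.3 226.5]]
220 [-0.0028  0.0011  0.1083]
240 [0.0052 0.0008 0.1179]
260 [0.0147 0.0009 0.1163]
280 [0.0232 0.0009 0.1192]
300 [0.0335 0.001  0.1188]
320 [0.0428 0.001  0.12  ]
350 [0.0595 0.0012 0.1174]
390 [0.0783 0.0011 0.1233]
430 [0.1004 0.0013 0.1232]
t 2.20 st [ 0.0431 -0.008   0.1962] shift [0.0421 0.0087 0.1964] turn [-0.0048 -0.0056 -0.0054] F_st [ 0.   0.5 -0.6] w 1.001
```

View pics/w1c.png

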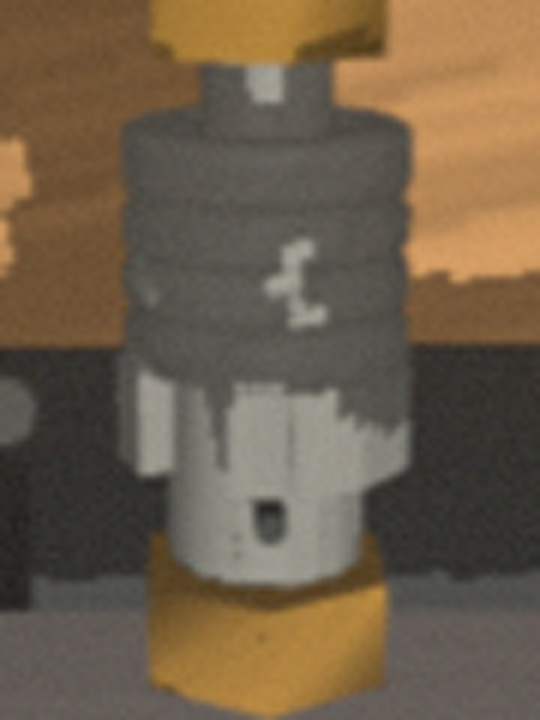

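```bash
python3 - <<'E'
from h import *
c=load("w1.npz");W=cloud(c)
im=c["pixels"][180:215,240:298,::-1].astype(float)
im=np.clip((im-60)*1.6,0,255).astype(np.uint8)
cv2.imwrite("pics/w1d.png",cv2.resize(im,None,fx=13,fy=13,interpolation=cv2.INTER_NEAREST))
for v in range(184,216,2):
    r=[]
    for u in range(242,296,2):
        p=st(W[v,u]); r.append("%3d"%(1000*np.hypot(p[1]-.001,p[2]-.1)) if p[2]==p[2] else " --")
    print(v,"%.3f"%st(W[v,268])[0]," ".join(r))
print([ "%.2f"%np.arctan2(st(W[196,u])[1]-.001,st(W[196,u])[2]-.1) for u in range(242,296,2)])
E
```

```text
184 0.022  97  97  18  18  19  18  18  19  18  18  18  17  19  17  16  18  18  18  18  17  18  18  17  18  17  17  97
186 0.024  97  95  18  17  18  18  17  18  18  18  19  19  18  17  19  18  18  18  18  19  18  17  17  18  17  18  97
188 0.025  96  96  18  18  16  17  17  18  18  17  18  18  18  17  18  18  17  18  18  19  18  17  18  18  17  18  98
190 0.026  97  96  18  18  17  15  12  13  13  13  12  19  18  18  17  18  18  18  18  18  19  19  18  18  18  18  98
192 0.028  96  96  18  18  17  15  13  12  14  13  13  18  18  18  17  19  18  18  17  19  18  18  18  17  18  18  98
194 0.029  96  97  18  18  16  15  12  12  13  13  13  18  18  18  18  19  18  19  18  18  18  18  19  17  17  18  99
196 0.030  95  97  18  19  17  16  13  12  13  12  12  18  19  19  19  18  18  18  18  18  18  18  18  18  18  18  98
198 0.032  97  95  18  18  16  15  13  13  14  12  12  18  19  17  19  18  19  19  18  18  19  19  18  17  18  18  99
200 0.034  96  96  18  19  16  15  12  12  12  13  12  18  19  18  18  19  18  --  18  18  17  18  18  17  18  18  98
202 0.035  97  96  19  18  17  15  13 
[... 319 characters left out ...]
 0.041  97  96  96  94  95  94  13  13  13  12  11  14  13  14  14  12  12  11  12  12  12  12  97  96  97  96  98
210 0.041  97  96  95  94  94  93  13  12  14  13  13  13  13  18  18  12  13  12  12  12  12  13  95  96  97  98  99
212 0.042  97  96  95  94  95  94  12  13  13  13  13  13  13  20  19  20  13  12  12  13  12  12  95  96  98  98  97
214 0.044  96  96  95  95  16  15  12  12  12  13  13  13  13  18  19  19  12  12  11  12  12  13  15  95  97  98  98
['-2.87', '-2.90', '-1.25', '-0.95', '-0.94', '-0.92', '-1.05', '-0.91', '-0.69', '-0.59', '-0.46', '-0.23', '-0.15', '-0.08', '-0.00', '0.08', '0.15', '0.23', '0.31', '0.40', '0.47', '0.57', '0.68', '0.80', '0.96', '1.06', '2.82']
```

View pics/w1d.png

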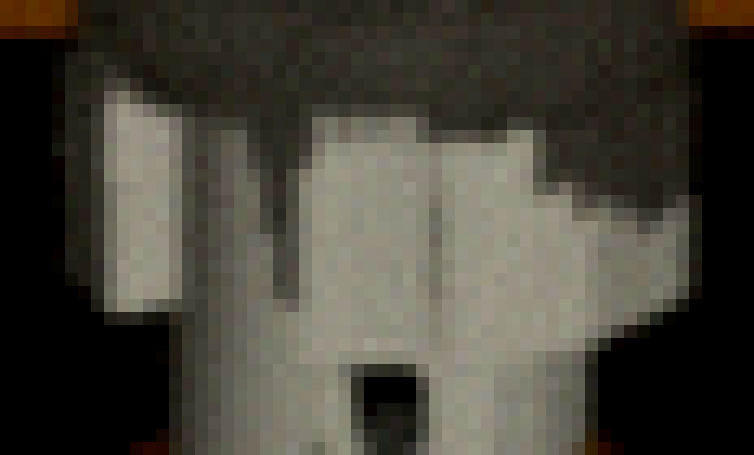

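The notch (bare neck seen through it) spans about −0.95 to −0.27 rad at the rim, so its centre is about 0.6 rad towards −y. The pin is at crop (270,515). I'll shift the mouth estimate by (−2, +1) mm, then lower the tool around the sleeve.

```bash
cat >> h.py <<'E'
M=wo([-.0018,.001,.1])
E
python3 - <<'E'
from h import *
print(M)
rel([.016,0,.1])
E
```

```text
[0.60559423 0.02218899 0.1       ]
t 2.20 st [ 0.0449 -0.009   0.1962] shift [0.0284 0.0093 0.0964] turn [-0.0048 -0.0056 -0.0054] F_st [ 0.   0.5 -0.6] w 1.001
```

Emit:
{"api": "servo_tool", "payload": {
  "moves": [
    [90, [0.01, 0.004, 0.005], 0],
    [90, [0.01, 0.003, 0.015], -0.005],
    [90, [0.006, 0.002, 0.02], 0],
    [90, [0, 0, 0.02], 0],
    [90, [0, 0, 0.015], 0],
    [90, [0, 0, 0.01], 0],
    [90, [0, 0, 0], 0],
    [90, [0, 0, 0], 0]
  ],
  "newtons": 20
}}

```text
time: 2.87
tool_pos: [0.6236, 0.0288, 0.1179]
tcp_rot: [0.251, 3.124, -0.002]
wrist_force: [1.0, -0.1, 1.1]
width: 0.645
```

```bash
python3 - <<'E'
from h import *
rel([.016,0,.1])
from workcell import bot
c=bot.read_camera("wrist");np.savez("w2.npz",**c);crop(c,0,0,512,384,1.5,"pics/w2.png")
E
```

```text
t 2.87 st [0.0166 0.0096 0.1179] shift [ 0.0008 -0.0096  0.0179] turn [-0.0007  0.0076  0.0089] F_st [1.  0.1 1.1] w 0.645
```

View pics/w2.png

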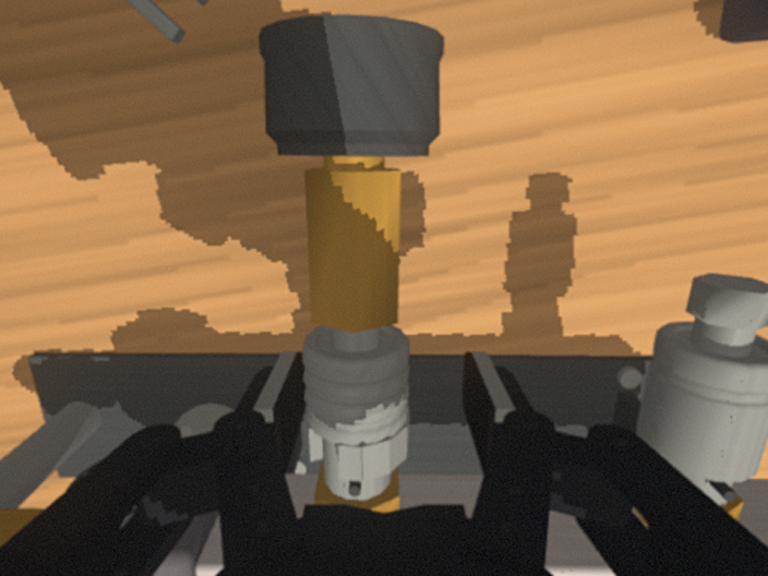

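Emit:
{"api": "servo_tool", "payload": {
  "moves": [
    [90, [0, -0.004, 0.0], 0],
    [90, [0, 0, 0.01], 0],
    [90, [0, 0, 0.01], 0.005],
    [90, [0, 0, 0.004], 0],
    [90, [0, 0, 0], 0],
    [90, [0, 0.002, 0], 0],
    [90, [0, 0.002, 0], 0],
    [90, [0, 0.002, 0], 0]
  ]
}}

```text
time: 3.58
tool_pos: [0.6271, 0.029, 0.0957]
tcp_rot: [0.26, 3.117, -0.005]
wrist_force: [-0.7, -9.8, 0.8]
width: 0.643
```

```bash
python3 - <<'E'
from h import *
rel([.016,0.0096,.1])
E
```

```text
t 3.58 st [0.02   0.0103 0.0957] shift [ 0.004  -0.0007 -0.0044] turn [-0.0019  0.0141  0.003 ] F_st [ 0.9 -9.8  0.8] w 0.643
```

Emit:
{"api": "servo_tool", "payload": {
  "moves": [
    [90, [0, 0.002, 0], 0],
    [90, [0, 0.002, -0.002], 0],
    [90, [0, 0.002, -0.002], 0],
    [90, [0, 0.002, -0.002], 0],
    [90, [0, 0.002, -0.002], 0],
    [90, [0, 0.002, -0.001], 0],
    [90, [0, 0.002, 0], 0],
    [90, [0, 0.002, 0], 0]
  ]
}}

```text
time: 4.25
tool_pos: [0.6269, 0.029, 0.1018]
tcp_rot: [0.252, 3.123, -0.05]
wrist_force: [-0.9, -8.1, 0.4]
width: 0.647
```

```bash
cat > look.py <<'E'
from h import *
import sys
from workcell import bot
rel([.016,0.0096,.1])
n=sys.argv[1];c=bot.read_camera("wrist");np.savez(n+".npz",**c)
uv=proj(c,wo([.03,0,.11]))[0].astype(int);u,v=uv
print(uv)
x0=max(u-65,0);y0=max(v-50,0);crop(c,x0,y0,min(x0+130,512),min(y0+100,384),6,f"pics/{n}.png")
E
python3 look.py w3
```

```text
t 4.25 st [0.0199 0.0103 0.1018] shift [ 0.0039 -0.0006  0.0018] turn [-0.0312  0.0107  0.0086] F_st [ 0.5 -8.1  0.4] w 0.647
[232 304]
```

View pics/w3.png

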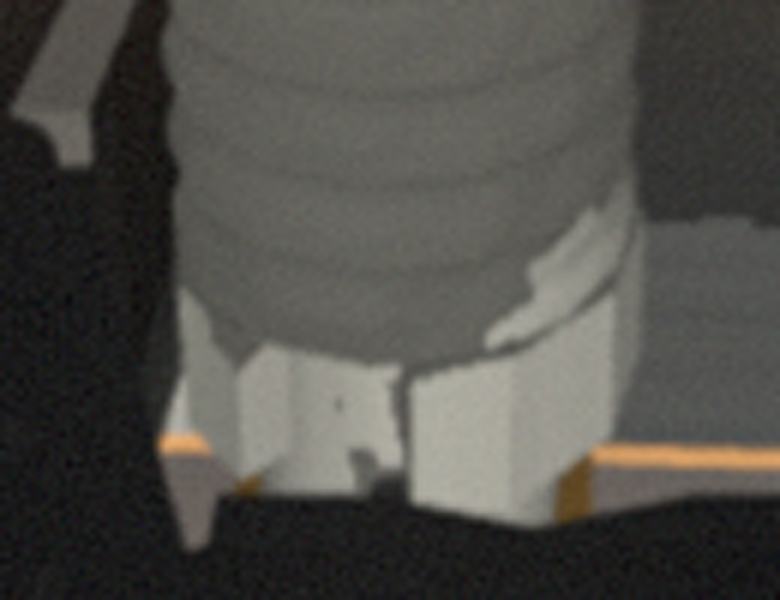

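Emit:
{"api": "servo_tool", "payload": {
  "moves": [
    [90, [0, 0.002, -0.002], 0],
    [90, [0, 0.002, -0.002], 0],
    [90, [0, 0.002, -0.002], 0],
    [90, [0, 0.002, -0.001], 0],
    [90, [0, 0.002, 0], 0],
    [90, [0, 0.001, 0], 0],
    [90, [0, 0.001, 0], 0],
    [90, [0, 0.001, 0], 0]
  ]
}}

```text
time: 4.97
tool_pos: [0.6268, 0.0293, 0.1068]
tcp_rot: [0.248, 3.128, -0.086]
wrist_force: [-0.5, -6.0, 0.3]
width: 0.645
```

```bash
python3 look.py w4
```

```text
t 4.97 st [0.0197 0.0106 0.1068] shift [ 0.0038 -0.0005  0.0068] turn [-0.0544  0.0077  0.0113] F_st [ 0.5 -6.   0.3] w 0.645
[233 297]
```

View pics/w4.png

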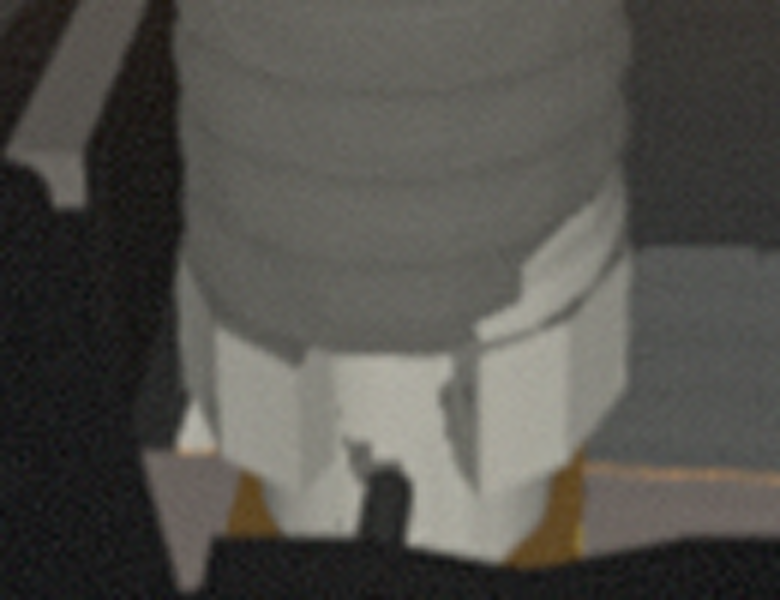

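The notch is centred at about x=390 in the crop and the pin at about 387, so they line up. Next: centre the tool, then grip the sleeve.

Emit:
{"api": "servo_tool", "payload": {
  "moves": [
    [90, [0.001, -0.005, 0], 0],
    [90, [0.001, -0.003, 0], 0],
    [90, [0.001, -0.002, 0], 0],
    [90, [0, 0, 0], 0],
    [90, [0, 0, 0], 0],
    [90, [0, 0, 0], 0],
    [90, [0, 0, 0], 0],
    [90, [0, 0, 0], 0]
  ]
}}

```text
time: 5.68
tool_pos: [0.623, 0.022, 0.1085]
tcp_rot: [0.247, 3.125, -0.079]
wrist_force: [0.4, -0.2, -0.5]
width: 0.646
```

```bash
python3 - <<'E'
from h import *
rel([.016,0,.106])
E
```

```text
t 5.68 st [0.0172 0.0028 0.1085] shift [ 0.0013 -0.0026  0.0026] turn [-0.05    0.0102  0.0113] F_st [ 0.4 -0.1 -0.5] w 0.646
```

Emit:
{"api": "servo_tool", "payload": {
  "moves": [
    [90, [0.001, -0.0022, 0.002], 0],
    [90, [0, -0.001, 0], 0],
    [90, [0, 0, 0], 0],
    [130, [0, 0, 0], 0],
    [160, [0, 0, 0], 0],
    [200, [0, 0, 0], 0],
    [255, [0, 0, 0], 0],
    [255, [0, 0, 0], 0]
  ],
  "newtons": 60
}}

```text
time: 6.35
tool_pos: [0.6217, 0.0199, 0.1067]
tcp_rot: [0.247, 3.125, -0.077]
wrist_force: [-0.8, 2.0, 1.4]
width: 0.402
```

```bash
python3 look.py w5
```

```text
t 6.35 st [0.0163 0.0005 0.1067] shift [0.0002 0.0094 0.0062] turn [-0.0481  0.0105  0.0116] F_st [-1.1  1.9  1.4] w 0.402
[255 304]
```

View pics/w5.png

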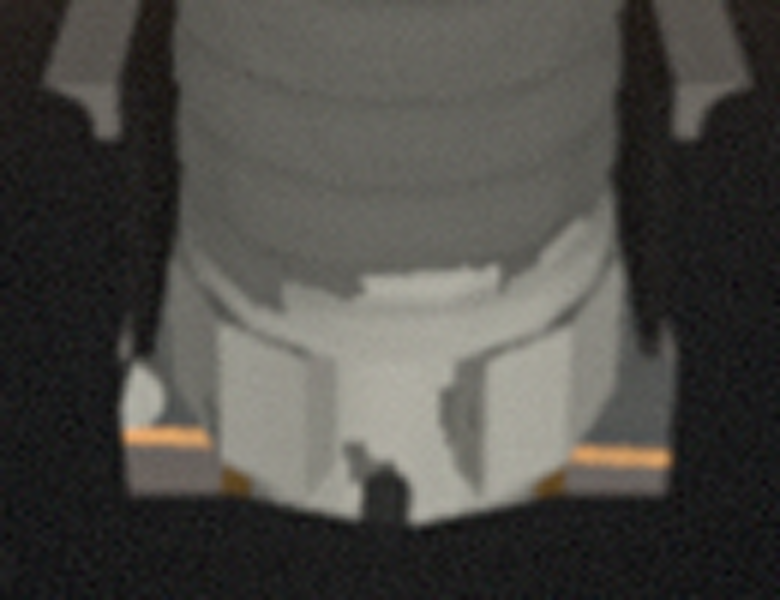

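Emit:
{"api": "servo_tool", "payload": {
  "moves": [
    [255, [0, 0, 0], 0],
    [255, [-0.003, 0, 0], 0],
    [255, [-0.003, 0, 0], 0],
    [255, [-0.003, 0, 0], 0],
    [255, [-0.003, 0, 0], 0],
    [255, [-0.004, 0, 0], 0],
    [255, [-0.004, 0, 0], 0],
    [255, [-0.004, 0, 0], 0]
  ]
}}

```text
time: 7.07
tool_pos: [0.63, 0.0185, 0.1063]
tcp_rot: [-0.246, -3.099, 0.076]
wrist_force: [-9.5, 2.1, 8.5]
width: 0.404
```

```bash
python3 look.py w6
```

```text
t 7.07 st [0.0247 0.0005 0.1063] shift [0.0084 0.0095 0.006 ] turn [-0.0511 -0.0278  0.0106] F_st [-9.7  0.5  8.5] w 0.404
[255 290]
```

View pics/w6.png

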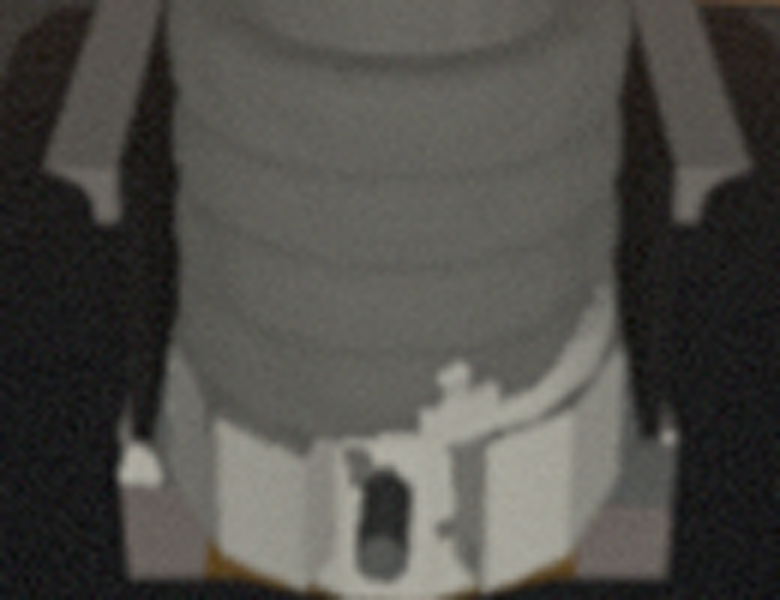

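Emit:
{"api": "servo_tool", "payload": {
  "moves": [
    [255, [-0.004, 0, 0], 0],
    [255, [-0.005, 0, 0], 0],
    [255, [-0.005, 0, 0], 0],
    [255, [-0.005, 0, 0], 0],
    [255, [-0.005, 0, 0], 0],
    [255, [-0.003, 0, 0], 0],
    [255, [-0.003, 0, 0], 0],
    [255, [-0.003, 0, 0], 0]
  ]
}}

```text
time: 7.78
tool_pos: [0.6335, 0.018, 0.1059]
tcp_rot: [-0.246, -3.026, 0.072]
wrist_force: [-11.1, 2.2, 7.6]
width: 0.401
```

```bash
python3 look.py w7; python3 - <<'E'
from h import *
c=load("w7.npz");crop(c,0,0,512,384,1.5,"pics/w7f.png")
E
```

```text
t 7.78 st [0.0282 0.0006 0.1059] shift [0.0115 0.0094 0.0066] turn [-0.0563 -0.0999  0.0073] F_st [-11.3   0.3   7.6] w 0.401
[254 283]
```

View pics/w7f.png

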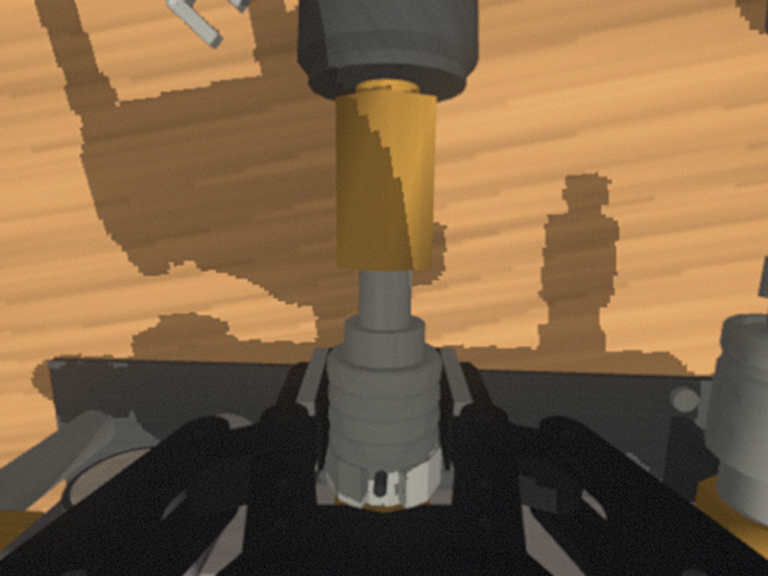

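The gauge has popped out: its plug is visible from about (385,270) to (385,320), and the tool is 12 mm back from where it gripped. I'll ease the sleeve forward and open the jaws.

Emit:
{"api": "servo_tool", "payload": {
  "moves": [
    [255, [0.003, 0, 0], 0],
    [255, [0.003, 0, 0], 0],
    [255, [0.001, 0, 0], 0],
    [200, [0, 0, 0], 0],
    [100, [0, 0, 0], 0],
    [0, [0, 0, 0], 0],
    [0, [0, 0, 0], 0],
    [0, [0, 0, 0], 0]
  ]
}}

```text
time: 8.5
tool_pos: [0.6274, 0.0186, 0.106]
tcp_rot: [-0.247, -3.028, 0.073]
wrist_force: [0.5, 0.0, 0.1]
width: 0.944
```

```bash
python3 look.py w8; python3 - <<'E'
from h import *
rel([-.039,0,.106])
c=load("w8.npz");crop(c,0,0,512,384,1.5,"pics/w8f.png")
W=cloud(c)
for v in range(20,250,15): print(v,st(W[v,256]).round(4),c["pixels"][v,256])
E
```

```text
t 8.50 st [0.0221 0.0002 0.106 ] shift [0.0054 0.0098 0.0061] turn [-0.0566 -0.0987  0.0063] F_st [0.5 0.1 0.1] w 0.944
[255 296]
t 8.55 st [0.022  0.0002 0.106 ] shift [0.0607 0.0004 0.006 ] turn [-0.0565 -0.0987  0.0063] F_st [-0.2 -0.2 -0.1] w 0.995
20 [-7.980e-02 -1.000e-04  1.219e-01] [82 81 79]
35 [-7.550e-02 -1.000e-04  1.212e-01] [81 84 80]
50 [-0.0712 -0.0002  0.1192] [74 74 68]
65 [-0.0675 -0.0005  0.1127] [51 46 42]
80 [-0.0622 -0.0005  0.1129] [168 124  55]
95 [-0.0567 -0.0004  0.1132] [109  82  38]
110 [-0.0512 -0.0003  0.1139] [113  83  40]
125 [-0.0456 -0.0003  0.1136] [111  81  37]
140 [-0.0398 -0.0003  0.1127] [111  80  33]
155 [-3.410e-02 -1.000e-04  1.146e-01] [113  85  42]
170 [-2.800e-02 -1.000e-04  1.136e-01] [114  86  42]
185 [-0.0221 -0.      0.1149] [112  86  42]
200 [-0.0142 -0.0003  0.1082] [102  97  91]
215 [-0.0077 -0.0003  0.1086] [102 100  94]
230 [-0.0009 -0.0002  0.1088] [95 96 87]
245 [4.100e-03 1.000e-04 1.134e-01] [95 96 89]
```

View pics/w8f.png

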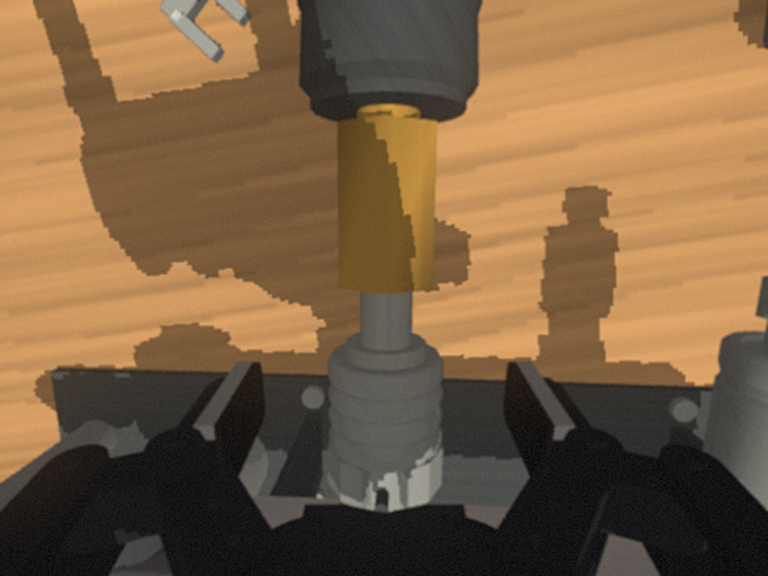

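Emit:
{"api": "servo_tool", "payload": {
  "moves": [
    [0, [0.012, 0, 0.001], 0],
    [0, [0.013, 0, 0.001], 0],
    [0, [0.013, 0, 0.001], 0],
    [0, [0.012, 0, 0.002], 0],
    [0, [0.006, 0, 0.001], 0],
    [0, [0, 0, 0], 0],
    [0, [0, 0, 0], 0],
    [0, [0, 0, 0], 0]
  ]
}}

```text
time: 9.22
tool_pos: [0.5705, 0.0276, 0.1059]
tcp_rot: [-0.248, -3.028, 0.073]
wrist_force: [-0.2, -0.2, -0.4]
width: 1.001
```

```bash
python3 - <<'E'
from h import *
rel([-.040,0,.105])
E
```

```text
t 9.22 st [-0.0355 -0.0005  0.1059] shift [0.0044 0.0006 0.0013] turn [-0.0567 -0.0981  0.0061] F_st [-0.2 -0.2 -0.4] w 1.001
```

Emit:
{"api": "servo_tool", "payload": {
  "moves": [
    [60, [0.004, 0, 0.001], 0],
    [100, [0, 0, 0], 0],
    [140, [0, 0, 0], 0],
    [170, [0, 0, 0], 0],
    [200, [0, 0, 0], 0],
    [255, [0, 0, 0], 0],
    [255, [0, 0, 0], 0],
    [255, [0, 0, 0], 0]
  ],
  "newtons": 50
}}

```text
time: 9.88
tool_pos: [0.5685, 0.0282, 0.1058]
tcp_rot: [-0.248, -3.029, 0.073]
wrist_force: [-0.5, 1.0, -0.0]
width: 0.306
```

```bash
python3 - <<'E'
from h import *
rel([-.040,0,.105])
from workcell import bot
c=bot.read_camera("wrist");np.savez("w9.npz",**c);crop(c,0,0,512,384,1.5,"pics/w9.png")
E
```

```text
t 9.88 st [-0.0376 -0.0003  0.1058] shift [0.0023 0.0004 0.001 ] turn [-0.0561 -0.0969  0.0057] F_st [-0.7  0.9 -0. ] w 0.306
```

View pics/w9.png

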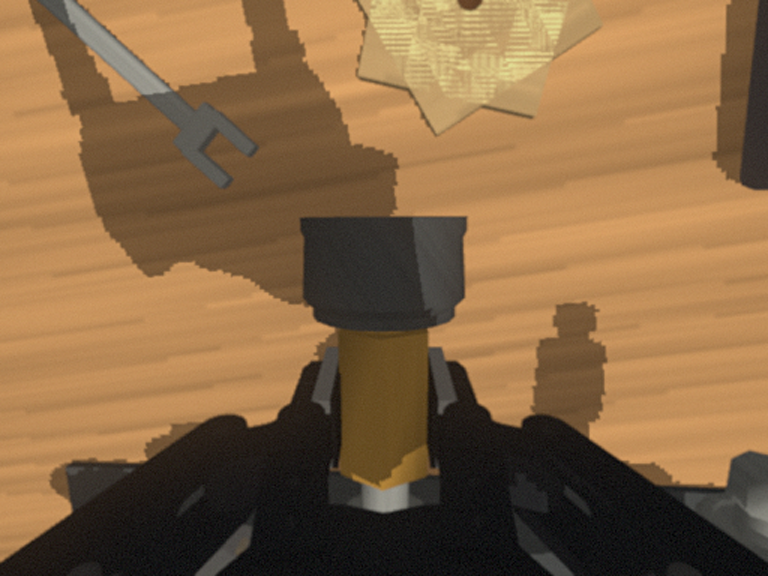

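Emit:
{"api": "servo_tool", "payload": {
  "moves": [
    [255, [0.003, 0, 0.0003], 0],
    [255, [0.004, 0, 0.0004], 0],
    [255, [0.005, 0, 0.0005], 0],
    [255, [0.006, 0, 0.0006], 0],
    [255, [0.006, 0, 0.0006], 0],
    [255, [0.006, 0, 0.0006], 0],
    [255, [0.006, 0, 0.0006], 0],
    [255, [0.006, 0, 0.0006], 0]
  ]
}}

```text
time: 10.6
tool_pos: [0.5365, 0.0333, 0.1032]
tcp_rot: [-0.251, -3.056, 0.073]
wrist_force: [-0.9, -0.2, -2.6]
width: 0.308
```

```bash
python3 - <<'E'
from h import *
rel([-.090,0,.105])
from workcell import bot
for n in("side","scene"):
    c=bot.read_camera(n);np.savez(n+"2.npz",**c)
    if n=="side":crop(c,150,140,310,260,5,"pics/si2.png")
    else: crop(c,190,170,350,290,5,"pics/sc2.png")
E
```

```text
t 10.60 st [-0.07   -0.0007  0.1032] shift [ 0.0201  0.0007 -0.0005] turn [-0.0537 -0.0703  0.0053] F_st [-0.9 -0.4 -2.6] w 0.308
```

View pics/sc2.png

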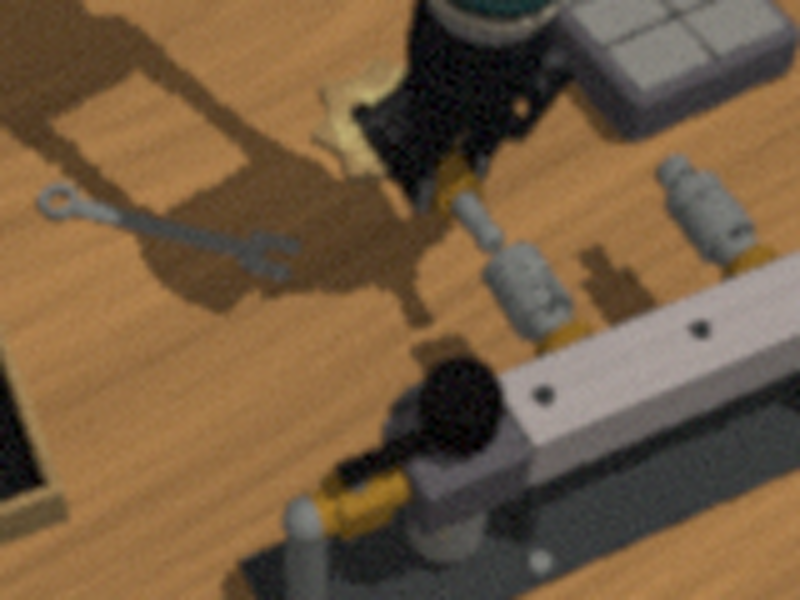

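View pics/si2.png

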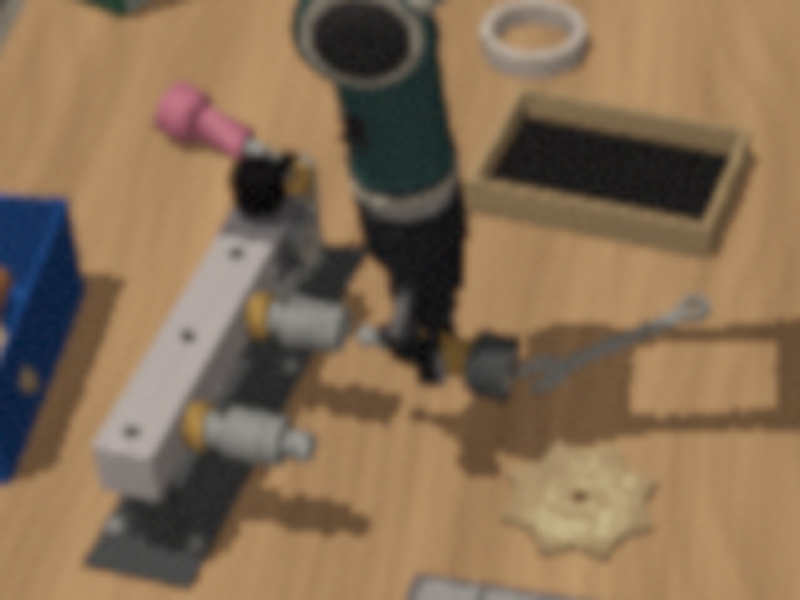

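The plug is clear of the coupling (tip at (365,335) in the side crop) and the sleeve looks forward again. Next I'll pull a bit further and lift, then check the tray.

Emit:
{"api": "servo_tool", "payload": {
  "moves": [
    [255, [0.01, 0, 0], 0],
    [255, [0.012, 0, -0.002], 0],
    [255, [0.01, 0, -0.008], 0],
    [255, [0.005, 0, -0.012], 0],
    [255, [0, 0, -0.015], 0],
    [255, [0, 0, -0.015], 0],
    [255, [0, 0, -0.008], 0],
    [255, [0, 0, 0], 0]
  ]
}}

```text
time: 11.37
tool_pos: [0.497, 0.0433, 0.1704]
tcp_rot: [-0.249, -3.054, 0.073]
wrist_force: [-0.1, 0.5, -1.2]
width: 0.304
```

```bash
python3 - <<'E'
from h import *
for n,(x0,y0,x1,y1) in [("scene",(125,205,215,300)),("side",(235,150,310,195))]:
    c=load(n+"0.npz");g=cv2.cvtColor(c["pixels"],cv2.COLOR_RGB2GRAY)
    m=np.zeros_like(g);m[y0:y1,x0:x1]=(g[y0:y1,x0:x1]<45)*255
    k,l,s,_=cv2.connectedComponentsWithStats(m);i=1+np.argmax(s[1:,4]);print(n,s[i])
    v,u=np.nonzero(l==i);P=ray(c,np.c_[u,v],.007)[:,:2];r=cv2.minAreaRect((P*1000).astype(np.float32));print(r)
    W=cloud(c);mm=np.zeros(g.shape,bool);mm[y0:y1,x0:x1]=1;mm&=(W[...,2]>.029)&(W[...,2]<.040);mm&=np.hypot(W[...,0]-.437,W[...,1]+.288)<.128
    P=W[mm][:,:2];r=cv2.minAreaRect((P*1000).astype(np.float32));print(r)
rel([-.114,-.334,.15])
E
```

```text
scene [ 142  220   57   63 2271]
((429.06121826171875, -286.7785339355469), (125.42741394042969, 178.747314453125), 78.2255859375)
((436.76666259765625, -287.9694519042969), (138.94033813476562, 214.81211853027344), 78.12076568603516)
side [249 164  46  19 495]
((440.1201171875, -306.8932800292969), (79.91863250732422, 181.89512634277344), 77.94327545166016)
((438.7897644042969, -283.34814453125), (151.0668487548828, 210.78579711914062), 78.68243408203125)
t 11.37 st [-0.1106  0.0025  0.1704] shift [ 0.0034 -0.3349  0.0388] turn [-0.054  -0.0728  0.0063] F_st [-0.1  0.5 -1.2] w 0.304
```

Emit:
{"api": "servo_tool", "payload": {
  "moves": [
    [255, [0, -0.015, 0], 0],
    [255, [0, -0.025, 0.001], 0],
    [255, [0, -0.03, 0.002], 0],
    [255, [0, -0.03, 0.002], 0],
    [255, [0, -0.03, 0.002], 0.01],
    [255, [0, -0.03, 0.002], 0.01],
    [255, [0, -0.03, 0.002], 0.01],
    [255, [0, -0.03, 0.002], 0.01]
  ]
}}

```text
time: 12.03
tool_pos: [0.4595, -0.1759, 0.1702]
tcp_rot: [-0.297, -3.058, 0.071]
wrist_force: [0.7, 0.6, -2.4]
width: 0.306
```

Emit:
{"api": "servo_tool", "payload": {
  "moves": [
    [255, [0, -0.03, 0.002], 0],
    [255, [0, -0.025, 0.002], 0],
    [255, [0, -0.02, 0.002], 0],
    [255, [0, -0.01, 0.002], 0],
    [255, [0, 0, 0], 0],
    [255, [0, 0, 0], 0],
    [255, [0, 0, 0], 0],
    [255, [0, 0, 0], 0]
  ]
}}

```text
time: 12.7
tool_pos: [0.4384, -0.266, 0.1644]
tcp_rot: [-0.308, -3.054, 0.069]
wrist_force: [0.2, -0.3, -2.3]
width: 0.307
```

```bash
python3 - <<'E'
from h import *
rel([-.113,-.332,.05])
from workcell import bot
for n in("side","scene","wrist"):
    c=bot.read_camera(n);np.savez(n+"3.npz",**c)
    if n=="side":crop(c,190,120,350,240,5,"pics/si3.png")
    elif n=="scene": crop(c,110,170,270,290,5,"pics/sc3.png")
    else: crop(c,0,0,512,384,1.5,"pics/wr3.png")
E
```

```text
t 12.70 st [-0.1163 -0.3122  0.1644] shift [-0.0115 -0.0137  0.1147] turn [-0.0508 -0.0669 -0.0317] F_st [ 0.2 -0.3 -2.3] w 0.307
```

View pics/wr3.png

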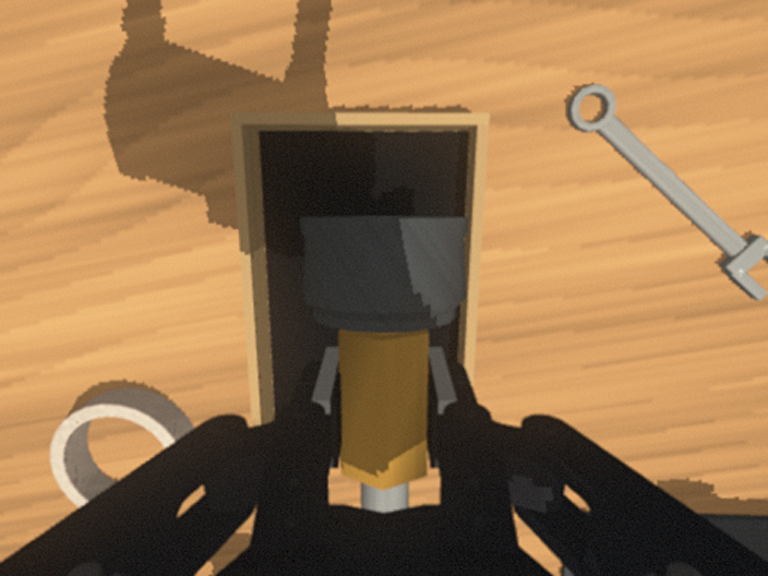

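View pics/sc3.png

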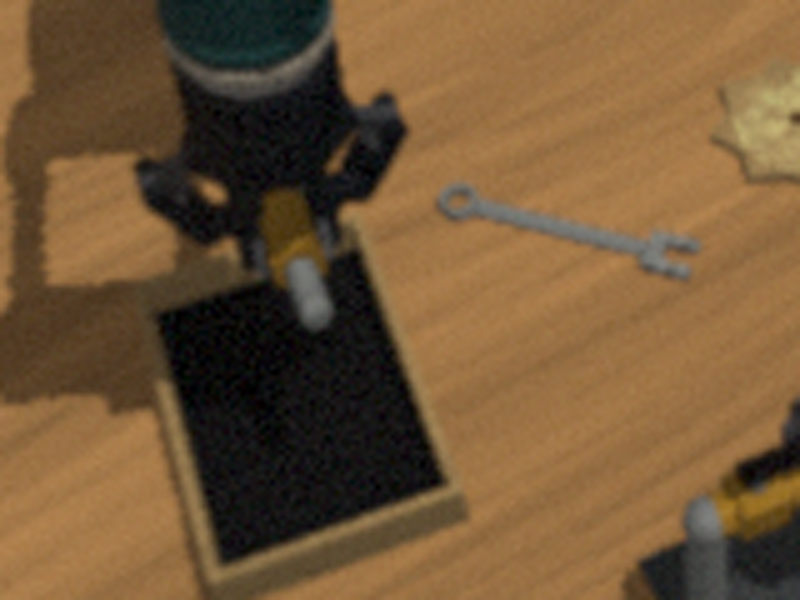

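View pics/si3.png

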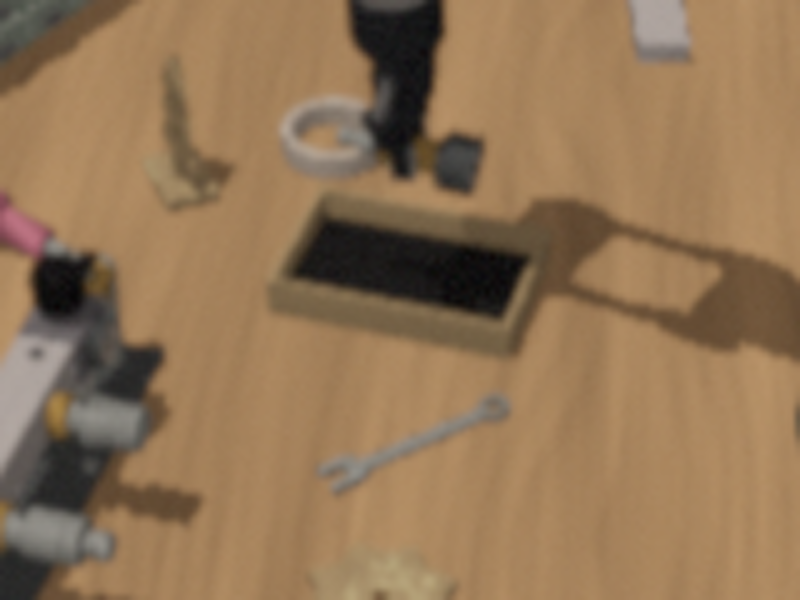

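Emit:
{"api": "servo_tool", "payload": {
  "moves": [
    [255, [-0.001, -0.01, 0.002], 0],
    [255, [-0.001, -0.008, 0.01], 0],
    [255, [-0.001, 0, 0.018], 0],
    [255, [-0.001, 0, 0.02], 0],
    [255, [-0.001, 0, 0.02], 0],
    [255, [-0.001, 0, 0.015], 0],
    [255, [0, 0, 0.005], 0],
    [255, [0, 0, 0], 0]
  ]
}}

```text
time: 13.52
tool_pos: [0.4362, -0.293, 0.071]
tcp_rot: [-0.302, -3.06, 0.076]
wrist_force: [0.5, 0.4, -1.4]
width: 0.303
```

```bash
python3 - <<'E'
from h import *
rel([-.113,-.332,.038])
E
```

```text
t 13.52 st [-0.1139 -0.3393  0.071 ] shift [-0.0026  0.0091  0.0325] turn [-0.0546 -0.061  -0.0272] F_st [ 0.4  0.5 -1.4] w 0.303
```

Emit:
{"api": "servo_tool", "payload": {
  "moves": [
    [255, [0, 0.003, 0.006], 0],
    [255, [0, 0.003, 0.007], 0],
    [255, [0, 0, 0.006], 0],
    [255, [0, 0, 0.003], 0],
    [255, [0, 0, 0.002], 0],
    [255, [0, 0, 0.002], 0],
    [255, [0, 0, 0.001], 0],
    [255, [0, 0, 0], 0]
  ]
}}

```text
time: 14.18
tool_pos: [0.4374, -0.2896, 0.0438]
tcp_rot: [-0.302, -3.065, 0.08]
wrist_force: [0.6, -0.0, -1.0]
width: 0.304
```

```bash
python3 - <<'E'
from h import *
rel([-.113,-.332,.038])
from workcell import bot
for n in("side","scene"):
    c=bot.read_camera(n);np.savez(n+"4.npz",**c)
    if n=="side":crop(c,190,120,350,240,5,"pics/si4.png")
    elif n=="scene": crop(c,110,190,250,310,5,"pics/sc4.png")
E
```

```text
t 14.18 st [-0.1132 -0.3356  0.0438] shift [-0.0005  0.004   0.0056] turn [-0.0567 -0.0567 -0.0269] F_st [ 0.6  0.1 -1. ] w 0.304
```

View pics/sc4.png

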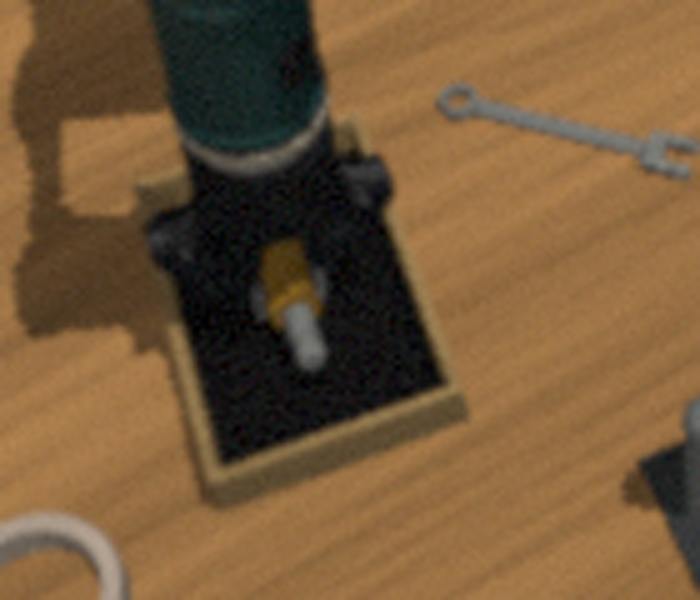

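Emit:
{"api": "servo_tool", "payload": {
  "moves": [
    [255, [0, 0.001, 0.002], 0],
    [255, [0, 0.001, 0.002], 0],
    [255, [0, 0, 0.002], 0],
    [255, [0, 0, 0.002], 0],
    [255, [0, 0, 0.002], 0],
    [255, [0, 0, 0], 0],
    [255, [0, 0, 0], 0],
    [255, [0, 0, 0], 0]
  ]
}}

```text
time: 14.95
tool_pos: [0.4405, -0.29, 0.0402]
tcp_rot: [-0.304, -3.069, 0.085]
wrist_force: [-0.2, 0.4, -1.5]
width: 0.305
```

```bash
python3 - <<'E'
from h import *
rel([-.113,-.332,.038])
E
```

```text
t 14.95 st [-0.1102 -0.3355  0.0402] shift [0.0028 0.0036 0.0021] turn [-0.0598 -0.0512 -0.0279] F_st [-0.3  0.3 -1.5] w 0.305
```

Emit:
{"api": "servo_tool", "payload": {
  "moves": [
    [255, [0, 0, 0.002], 0],
    [255, [0, 0, 0.002], 0],
    [255, [0, 0, 0.002], 0],
    [255, [0, 0, 0.002], 0],
    [255, [0, 0, 0.002], 0],
    [255, [0, 0, 0.002], 0],
    [255, [0, 0, 0], 0],
    [255, [0, 0, 0], 0]
  ]
}}

```text
time: 15.62
tool_pos: [0.4432, -0.2908, 0.0372]
tcp_rot: [-0.309, -3.071, 0.084]
wrist_force: [-0.3, 0.1, -0.5]
width: 0.306
```

```bash
python3 - <<'E'
from h import *
rel([-.113,-.332,.038])
from workcell import bot
c=bot.read_camera("side");crop(c,220,130,320,205,8,"pics/si5.png")
c=bot.read_camera("wrist");crop(c,0,0,512,384,1.5,"pics/wr5.png")
E
```

```text
t 15.62 st [-0.1073 -0.3359  0.0372] shift [ 0.0058  0.0036 -0.0007] turn [-0.0587 -0.0488 -0.0314] F_st [-0.3  0.  -0.5] w 0.306
```

View pics/si5.png

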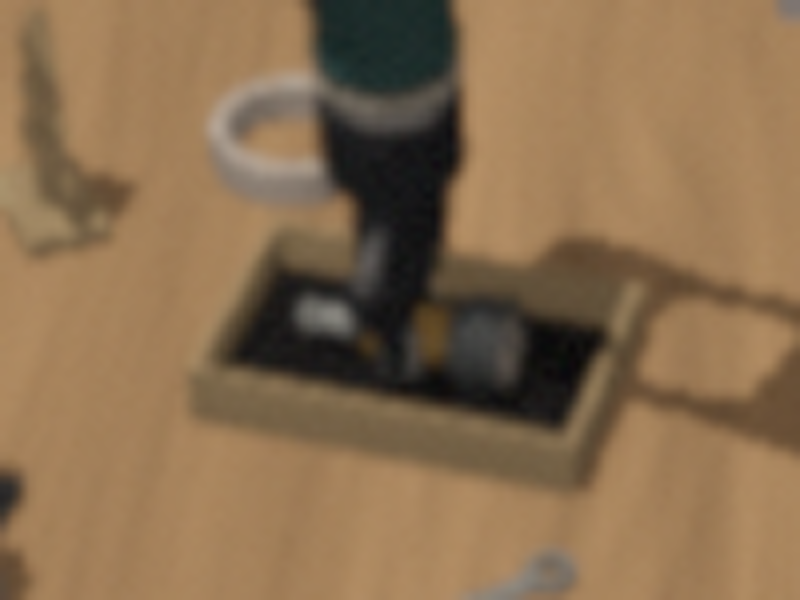

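View pics/wr5.png

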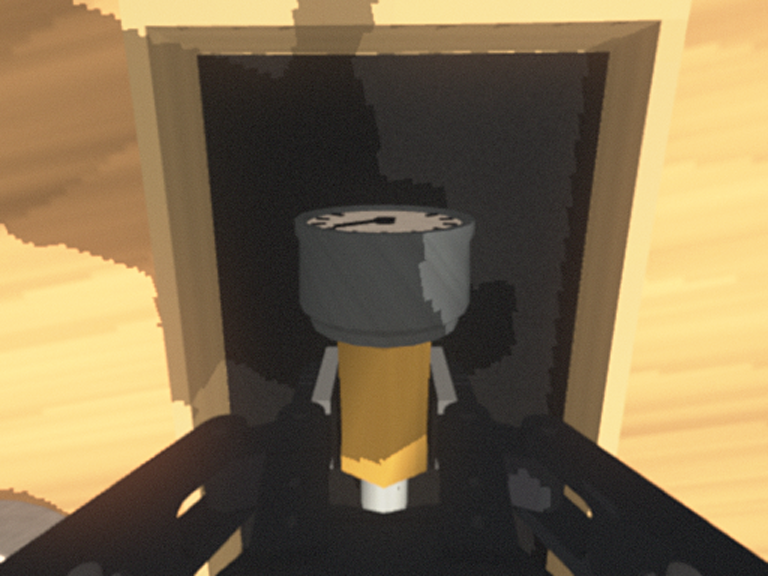

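The dial rim is on the mat and the gauge is pivoting plug-down in the grip. I'll lower another 2 mm and open part way.

Emit:
{"api": "servo_tool", "payload": {
  "moves": [
    [255, [0, 0, 0.002], 0],
    [255, [0, 0, 0.002], 0],
    [255, [0, 0, 0], 0],
    [180, [0, 0, 0], 0],
    [165, [0, 0, 0], 0],
    [155, [0, 0, 0], 0],
    [145, [0, 0, 0], 0],
    [130, [0, 0, 0], 0]
  ],
  "newtons": 20
}}

```text
time: 16.38
tool_pos: [0.4446, -0.2915, 0.0348]
tcp_rot: [-0.311, -3.073, 0.084]
wrist_force: [0.2, -0.2, -0.6]
width: 0.486
```

```bash
python3 - <<'E'
from h import *
rel([-.113,-.332,.038])
from workcell import bot
c=bot.read_camera("wrist");crop(c,0,0,512,384,1.5,"pics/wr6.png")
E
```

```text
t 16.38 st [-0.1058 -0.3363  0.0348] shift [ 0.0074  0.0039 -0.0031] turn [-0.0584 -0.0471 -0.0327] F_st [ 0.3 -0.1 -0.6] w 0.486
```

View pics/wr6.png

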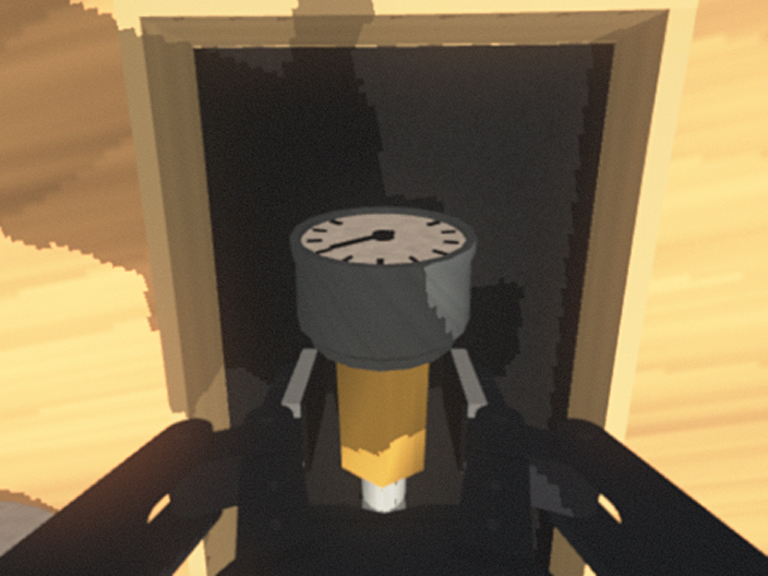

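Emit:
{"api": "servo_tool", "payload": {
  "moves": [
    [120, [0, 0, 0], 0],
    [120, [0, 0, -0.005], 0],
    [120, [0, 0, -0.01], 0],
    [120, [0, 0, -0.015], 0],
    [120, [0, 0, -0.02], 0],
    [120, [0, 0, -0.025], 0],
    [120, [0, 0, -0.025], 0],
    [120, [0, 0, -0.025], 0]
  ]
}}

```text
time: 17.1
tool_pos: [0.4472, -0.2822, 0.1603]
tcp_rot: [-0.31, -3.06, 0.073]
wrist_force: [0.5, 0.2, -0.9]
width: 0.531
```

Emit:
{"api": "servo_tool", "payload": {
  "moves": [
    [120, [0.02, 0, -0.025], 0],
    [120, [0.02, 0, -0.02], 0],
    [120, [0.01, 0, 0], 0],
    [120, [0, 0, 0], 0],
    [120, [0, 0, 0], 0],
    [120, [0, 0, 0], 0],
    [120, [0, 0, 0], 0],
    [120, [0, 0, 0], 0]
  ]
}}

```text
time: 17.77
tool_pos: [0.405, -0.2717, 0.2205]
tcp_rot: [-0.311, -3.076, 0.085]
wrist_force: [-0.4, 0.6, -1.2]
width: 0.53
```

```bash
python3 - <<'E'
from h import *
rel([-.113,-.332,.038])
from workcell import bot
for n in("side","scene","wrist"):
    c=bot.read_camera(n);np.savez(n+"9.npz",**c)
    if n=="wrist": crop(c,0,0,512,384,1.5,"pics/wr9.png")
    elif n=="scene": crop(c,110,170,360,310,3,"pics/sc9.png")
    else: crop(c,150,110,350,250,4,"pics/si9.png")
E
```

```text
t 17.77 st [-0.1482 -0.3235  0.2205] shift [-0.0433  0.0034  0.181 ] turn [-0.0587 -0.044  -0.0322] F_st [-0.5  0.6 -1.2] w 0.53
```

View pics/wr9.png

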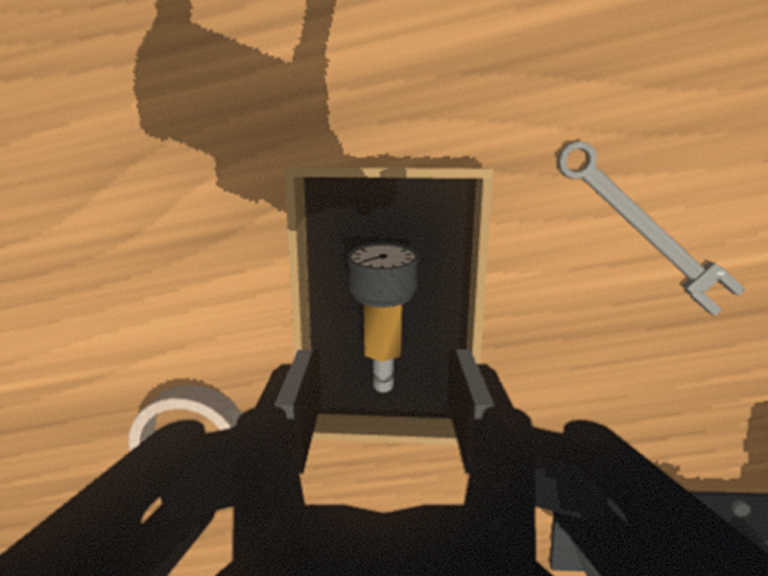

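View pics/sc9.png

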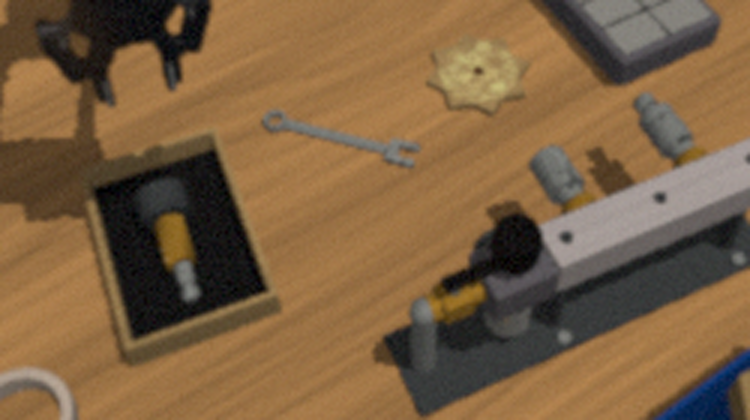

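View pics/si9.png

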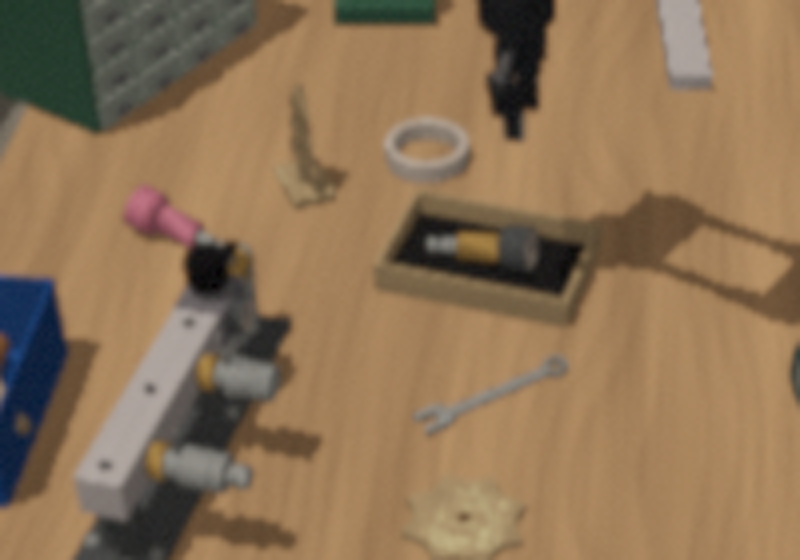

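The gauge lies inside the tray with the jaws clear. Before handing in, I'll check that the sleeve is back at its start position and the gauge is still.

```bash
python3 - <<'E'
from h import *
from workcell import bot
for n,x in (("scene",9),("side",9)):
    a=load(n+"0.npz");b=load(f"{n}{x}.npz")
    pts=proj(a,[wo([t,0,.118]) for t in np.arange(.028,.060,.002)])
    f=lambda c:[round(float(cv2.getRectSubPix(cv2.cvtColor(c["pixels"],cv2.COLOR_RGB2GRAY),(3,3),tuple(map(float,p))).mean())) for p in pts]
    print(n,f(a),f(b))
    d=np.abs(a["pixels"].astype(int)-b["pixels"]).sum(2)
    q=proj(a,wo([.042,0,.1]))[0].astype(int);print("diff near rim",d[q[1]-4:q[1]+5,q[0]-4:q[0]+5].mean())
c=bot.read_camera("wrist");d=load("wrist9.npz");print("gauge motion diff",np.abs(c["pixels"].astype(int)-d["pixels"])[150:265,225:285].mean())
bot.finish_job()
E
```

```text
scene [108, 109, 111, 110, 109, 107, 103, 95, 88, 82, 82, 85, 92, 98, 101, 100] [115, 112, 109, 109, 108, 107, 105, 100, 93, 89, 89, 93, 100, 107, 110, 110]
diff near rim 33.876543209876544
side [127, 128, 130, 130, 130, 129, 127, 123, 118, 114, 111, 108, 106, 105, 105, 106] [120, 120, 119, 119, 118, 116, 114, 111, 108, 106, 104, 103, 102, 102, 102, 103]
diff near rim 12.975308641975309
gauge motion diff 3.3432367149758453
the job is handed in; nothing more can be done
```

The test gauge is off its coupling and lying in the rubber-lined tray. I handed the job in at about 18 s on the clock, well under the 54 s limit. No verdict is reported back.

- **Unlocking:** I saw the notch about 0.6 rad towards −y. One finger pad turned the sleeve by friction until the wrist picture showed the notch centred on the pin. I then gripped the sleeve and drew it back about 12 mm, and the gauge popped out; its middle then read about 41 mm before the mouth.
- **Removal and laying down:** I gripped the gauge by its hexagon, pulled it straight out and lowered it into the tray. The dial rim touched the mat first, and the gauge was at rest before I let go.
- **Last checks:** The pictures show the gauge inside the tray walls, dial and plug both clear of them. The arm is clear above the tray, and the wrench and star look unmoved. I did not re-measure the other bystanders; the tape and fir tree looked undisturbed.
- **Less certain:** The brightness pattern at the sleeve's rear rim matches the start, so the sleeve looks fully forward, but I did not measure that to 2 mm.
- **Off plan:** The tool picked up about 0.05–0.1 rad of tilt while pushing and pulling. It did no harm that I could see.

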